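Pack out the short stop and hold the nest plate flush

TASK

The nest plate of the welding fixture has to sit square on its two stops, but one stop is short. Press the red ejector plunger fully down to its stop so that it kicks the plate off the stops and let it spring back, then stand the brass spacer upright in the one gap that is now wide enough for it, between the plate and the short stop, and let it go. Finally push the plate back from the front until it is flush against both the long stop and the spacer, and finish while still holding it pressed there with the fingers; leave the tools lying around where they are.

Things in the scene. Friction and masses are not known exactly. Their poses are not given: they have to be found in the camera images.
- fixture: Dark steel base plate, 150 (x) x 210 (y) x 12 mm, fixed. Origin: centre of its underside; x points away from the robot, square to the stop faces, y along the row of stops, z up; turned up to 0.25 rad. On it a blue ejector housing, x +26 to +70, y -15 to +15 mm, top 44 mm above the bench. The plate is flush when its back face lies at x = +20 mm.
- plunger (a joint): Red plunger on the blue housing, travel straight down in m: 0 up (rest), 0.012 down on its stop. Spring 2.5 N at rest, 6.5 N at the stop; springs back. A bell crank drives a 9 mm ejector pin out of the housing's front (-x) by the same amount against the middle of the plate's back face; fully down it leaves the plate about 10.5 mm clear of the long stop.
- plunger_top (a point): Centre of the top of the red plunger head (30 mm across), at fixture x +48, y 0, and 70 mm above the bench when up.
- stop_long: Long steel stop block bolted on the base, 50 (x) x 36 (y) x 20 mm high, top 32 mm above the bench. Origin: on the base's top, at fixture x +52 mm and y +55 or -55 mm (the stops can be either way round); same axes as the fixture. Its face toward the plate lies at x = -32 mm of its own frame (fixture x +20 mm).
- stop_short: Short steel stop block, 34 (x) x 36 (y) x 20 mm high, on the other side of the housing; origin and axes as for the long one. Its face toward the plate lies at x = -16 mm of its own frame (fixture x +36 mm), 16 mm further back than that of the long stop.
- plate_center (a point): Centre of the loose nest plate: aluminium with a copper strip on top, 50 (x) x 150 (y) x 18 mm thick, about 0.36 kg, flat on the base in front of the stops, near the long stop at the start. Axes as the fixture's. Back face 25 mm towards +x, front face 25 mm towards -x; in front of it at least 30 mm of base are free.
- spacer_center (a point): Centre (half-way up) of the loose brass spacer: a bar 16 (x, the thickness that packs out the stop) x 32 (y) x 50 mm high, about 0.12 kg, standing on end on the bench to the left of the fixture, turned about z. In the gap it stands on the base's top (12 mm above the bench), its y along the stop's face.
- caliper: Digital caliper lying flat, 60 x 210 x 17 mm, a bystander. Origin: centre of the underside.
- pliers: Red pliers lying flat, 179 x 55 x 18 mm, a bystander. Origin: centre of the underside.
- screwdriver: Orange screwdriver lying flat, 200 x 35 x 30 mm, a bystander. Origin: centre of the underside.
- tape_roll: Amber tape roll lying flat on the grey parts case, 86 mm across, 20 mm high, a bystander. Origin: centre of the underside.
Not all that is in view belongs to the job. Of the things like the part that bears spacer_center, leave any that is green or orange; of the rest the smaller one is meant.

How it is judged (in metres and radians):
On the way, in this order (a step that is already met when the one before it is completed fails the run):
1. the ejector plunger is pressed fully down (within 1 mm of its stop) (value of joint plunger above 0.011 m), for 0.1 s.
2. the plunger is up again and the spacer stands released in the gap in front of the short stop (value of joint plunger below 0.002 m and x of spacer_center in the frame of stop_short between -0.04 and -0.019 m and y of spacer_center in the frame of stop_short between -0.016 and 0.016 m and z of spacer_center in the frame of fixture below 0.041 m and angle between spacer_center's own z axis and vertical below 0.25 rad and contact force between the fingers and spacer below 0.1 N), for 0.2 s.
At the end, for the whole second after the job is handed in: The fingers keep pressing the plate (over 2 N); it is flat, square (0.025 rad), flush within 3 mm and within 20 mm of mid-fixture, bearing on long stop and spacer (over 0.5 N each); the spacer, not touched by the fingers, stands upright within 3 mm of the short stop, 16 mm of its middle; plunger up (x of plate_center in the frame of fixture between -0.008 and -0.002 m and y of plate_center in the frame of fixture between -0.02 and 0.02 m and z of plate_center in the frame of fixture below 0.024 m and angle between the x axis of plate_center and the x axis of fixture, either way round below 0.025 rad and angle between plate_center's own z axis and vertical below 0.05 rad and x of spacer_center in the frame of stop_short between -0.027 and -0.021 m and y of spacer_center in the frame of stop_short between -0.016 and 0.016 m and z of spacer_center in the frame of fixture below 0.041 m and angle between spacer_center's own z axis and vertical below 0.1 rad and contact force between plate and spacer above 0.5 N and contact force between plate and stop_long above 0.5 N and contact force between the fingers and plate above 2 N and contact force between the fingers and spacer below 0.1 N and value of joint plunger below 0.002 m); the arm keeps its last pose, push and grip.
It fails at once if a bystanding tool is moved by more than 20 mm (distance of any of caliper, pliers, screwdriver, tape_roll from where it was at the start of the episode above 0.02 m).
It also fails if it takes over 72 s, if anything falls off the work surface, if the arm or the gripper's body presses on something with over 40 N, if the wrist force passes 120 N, or if a joint passes its speed limit or range.

ROBOT

A 6-joint arm with a two-finger parallel gripper is mounted at the origin on a cart in front of the work surface, level with it; the furniture and walls round the work are solid. World frame = base frame: x ahead of the robot, y to its left, z up, the work surface at z = 0. Lengths are in m, angles in degrees, forces in N, time in s.
With the tool pointing down it reaches from about 0.35 to 0.875 m from the base axis. Payload 4.2 kg.
Tool frame: the origin (TCP) lies at the centre of the arm's flange, where the gripper is bolted on; the fingertips stand 182 mm ahead of it and the grasp point (between the pads) lies 164 mm ahead of it (r.nose_length is the distance from the TCP to the fingertips, in m); z points along the fingers, y is the line along which they close (so a half turn about z gives the same grasp; the last joint's range is limited). The gripper opens to 87 mm and grips with 3 to 60 N. Pads are 19 mm wide; open, the fingers measure 117 mm over their backs; the gripper's body (75 mm by 190 mm) begins 51 mm behind the grasp point.
Start: joints at [90.562, 22.042, 0.453, 0, -68.411, -14.817], TCP at [0.154, 0.606, 0.405] pointing down, gripper open.
Joint ranges: [-179.83, 179.83], [-69.29, 118.12], [-61.27, 80.66], [-181.25, 117.63], [-171.15, -9.14], [-177.46, 177.46]. Speed limits (degrees/s): [159.86, 159.86, 180, 180, 180, 180].

INTERFACE

Orientations are given as a 3x3 rotation matrix whose columns are the frame's x, y, z axes.
In Python, from station import r, vision gives the robot as it stands. The module is installed in compiled form; this text tells all that it offers.
- The arm moves only by the shell command python3 -m creep 'ROWS'. ROWS is JSON, a list of rows, each a list of 7 numbers: the opening, from -1 (shut) to 1 (fully open), then the shift along the tool's x, y, z in mm, then the turn, a rotation vector about the tool's x, y, z in degrees. A call has 1 to 8 rows; each row is the pose to reach, as a shift and turn from the pose commanded when the call began, along the tool's axes at that moment; what a row does not reach only later rows make up. A row lasts 1/12 s, in which the tool goes at most 41.7 mm and 7.16 degrees, less where a joint would pass 70% of its speed; a pose out of reach is approached as far as the arm can. A call with a gripper value outside its range is refused whole. The fingers move at their own pace and stop on an object; the grip force is fixed at half the most. Time passes only in rows, so rows that repeat a pose let the fingers close. It gives the time, the measured TCP pose, the force, the opening and the grip force at its end, in the units of the state.
- r.sense(): the state, without advancing time (a new reading comes with each control period).
- vision.capture(name): name is "side" or "top" or "wrist"; returns (picture, depth): 400x640x3 uint8, red, green, blue; 400x640 float32, m along the optical axis (not along the pixel's ray), 0 where there is no reading.
- vision.camera_model(name): a dict with "vertical_fov" (degrees; the focal length in pixels is half the picture's height over the tangent of half this angle, whatever the lens; pixels are square), "cx", "cy" (the principal point, pixels), "extrinsics" (4x4, takes a point from camera to world coordinates); the wrist camera has in their place "mount" (4x4, takes a point from camera to tool coordinates, whose origin is the TCP and whose axes are the flange's). Camera axes: x right, y down, z forward; pixel columns grow to the right and rows downward; lengths in m; the calibration is good to about 2 mm. A picture is of the moment at which its call begins: read the wrist's pose just before it. camera_model takes no time and is no camera call.
- r.finish_job(): hands the job in; it is judged then, once.
Trained networks look in the newest picture that a camera, given by its name, has taken for a name from the list of things; names that differ only in an ending like _2 or _b are one class to them, and where a whole thing is asked for, a point or a joint stands for the part that bears it (a point fixed in the world has none). Each returns a list of dicts, best first, with "conf" (0 to 1); they miss things now and then, are a little off and sometimes report something else, mostly with a low value. They report only what shows in the picture. A call takes as long as a camera call. They do not tell look-alikes from the thing itself.
- vision.find_in(camera, thing): "uv" ([column, row] in pixels, amid what is visible of it).
- vision.cut_out(camera, thing): "region" (400x640 bool, what is visible of it) and "uv" ([column, row] in pixels, amid what is visible of it).
The state is a dict: "time_s": time; "joints": joint angles; "joint_velocities": joint speeds; "effort": joint torques, N m; "tcp_pos": TCP position; "ee_rot": TCP orientation; "wrist_force": force on the tool from outside, world axes, zero at the start; "moment": the same for the moment, N m; "gripper_width": opening from 0.0 (shut) to 1.0 (fully open); "gripper_force": force on a finger pad.
Only numpy, scipy, OpenCV 4.12 (cv2) and the standard library are available. Lean on these libraries where they do the work, as an engineer would, in place of code of your own. Each camera call takes 0.05 s, during which the arm holds its last target. There are 200 camera calls.

## Working session

There is one attempt and no reset: what is moved stays moved. The work goes in short steps, Python scripts to look and compute and a shell command to move; the robot and the scene stay as the last step left them, time stands still between calls to the robot, and variables do not carry over. Pictures are saved under pics/ and viewed, at most 10 in all, crops included, and the job is handed in when it is done.

```bash
mkdir -p pics; cat > h.py <<'E'
import numpy as np, cv2
from station import r, vision
def cam(n):
    m=vision.camera_model(n); f=200/np.tan(np.radians(m["vertical_fov"]/2))
    if "extrinsics" in m: T=np.array(m["extrinsics"])
    else:
        s=r.sense(); W=np.eye(4); W[:3,:3]=s["ee_rot"]; W[:3,3]=s["tcp_pos"]; T=W@np.array(m["mount"])
    return f,m["cx"],m["cy"],T
def cloud(n):
    f,cx,cy,T=cam(n); p,d=vision.capture(n)
    v,u=np.mgrid[0:400,0:640]
    P=np.stack([(u-cx)/f*d,(v-cy)/f*d,d],-1)@T[:3,:3].T+T[:3,3]
    P[d<=0]=np.nan
    return p,P
def save(n,p): cv2.imwrite(f"pics/{n}.png",p[...,::-1])
E
python3 - <<'E'
from h import *
for n in("top","side"):
    p,P=cloud(n); save(n+"0",p); np.save(n+"0.npy",P)
    print(n,cam(n)[3].round(3).tolist())
    for t in("spacer_center","plate_center","fixture","stop_long","stop_short","plunger_top","caliper","pliers","screwdriver","tape_roll"):
        for o in vision.cut_out(n,t)[:4]:
            if o["conf"]<.2: continue
            q=P[o["region"]]; print(t,round(o["conf"],2),np.round(o["uv"]),np.nanmedian(q,0).round(3),np.nanmin(q,0).round(3),np.nanmax(q,0).round(3))
s=r.sense(); print(s["time_s"],s["ee_rot"],s["wrist_force"])
E
```

```text
top [[0.019, -0.994, 0.108, 0.444], [-1.0, -0.019, -0.001, 0.039], [0.003, -0.108, -0.994, 1.17], [0.0, 0.0, 0.0, 1.0]]
spacer_center 0.76 [427. 175.] [ 0.643 -0.255  0.058] [ 0.63  -0.297 -0.005] [ 0.674 -0.235  0.069]
spacer_center 0.58 [300. 242.] [0.447 0.1   0.048] [ 0.433  0.086 -0.003] [0.461 0.115 0.056]
spacer_center 0.56 [332. 224.] [0.497 0.003 0.071] [ 0.474 -0.011 -0.001] [0.526 0.015 0.077]
spacer_center 0.43 [305. 215.] [0.524 0.082 0.049] [ 0.518  0.066 -0.   ] [0.533 0.097 0.054]
plate_center 0.81 [394. 220.] [ 0.506 -0.163  0.029] [ 0.48  -0.247  0.008] [ 0.531 -0.089  0.037]
stop_long 0.51 [373. 205.] [ 0.555 -0.111  0.032] [ 0.531 -0.131  0.011] [ 0.579 -0.092  0.039]
stop_long 0.5 [392. 232.] [ 0.494 -0.17   0.011] [ 0.436 -0.28  -0.008] [ 0.59  -0.06   0.073]
stop_short 0.58 [408. 202.] [ 0.566 -0.218  0.031] [ 0.55  -0.244  0.008] [ 0.589 -0.201  0.039]
plunger_top 0.31 [392. 221.] [ 0.506 -0.161  0.029] [ 0.48  -0.239  0.012] [ 0.531 -0.089  0.037]
caliper 0.96 [379. 151.] [ 0.725 -0.133  0.01 ] [ 0.674 -0.268 -0.005] [ 0.755 -0.062  0.023]
pliers 0.77 [289. 1
[... 1078 characters left out ...]
 0.332 0.059] [0.477 0.296 0.027] [0.566 0.433 0.065]
caliper 0.92 [402. 273.] [ 0.726 -0.15   0.01 ] [ 0.675 -0.301 -0.003] [ 0.754 -0.068  0.069]
caliper 0.64 [301. 324.] [ 0.483 -0.198  0.012] [ 0.432 -0.279 -0.004] [ 0.6   -0.056  0.073]
pliers 0.56 [306. 209.] [0.61  0.116 0.015] [ 0.571  0.036 -0.005] [0.637 0.227 0.02 ]
screwdriver 0.83 [226. 205.] [0.415 0.171 0.022] [ 0.363  0.151 -0.001] [0.479 0.23  0.033]
tape_roll 0.73 [255. 152.] [0.517 0.329 0.059] [0.477 0.296 0.038] [0.56  0.385 0.065]
1.1 [[ 9.69208081e-01 -2.46243163e-01 -2.01016001e-05]
 [-2.46243162e-01 -9.69208080e-01  4.62546324e-05]
 [-3.08725202e-05 -3.98804819e-05 -9.99999999e-01]] [0.04359233 0.60062476 0.52999186]
```

View pics/top0.png

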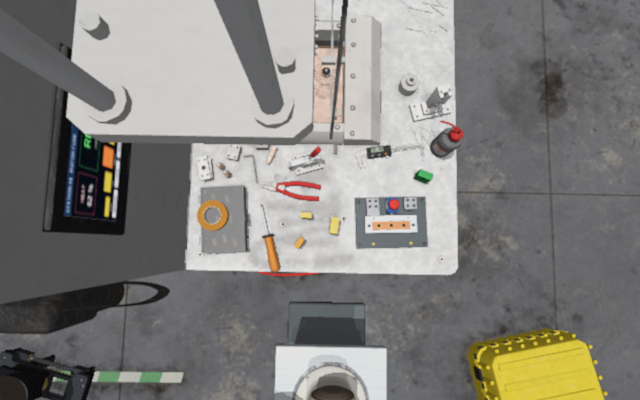

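View pics/side0.png

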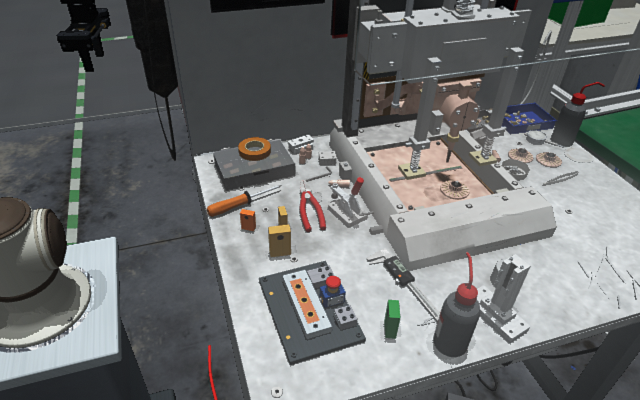

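Top view shows the fixture around (392,222), with the red plunger at (393,205) and the stops at (373,203) and (410,202). There are two brass bars, a large one at (334,225) and a small one at (306,215). The look-alikes are green (424,175) and orange (300,242). The side view agrees: small brass at (283,215), large at (279,240). The small bar is 50 mm tall, so it's the target.

```bash
cat >> h.py <<'E'
def rect(q):
    (c,s,a)=cv2.minAreaRect((q[:,:2]*1000).astype(np.float32)); return np.round(c,1),np.round(s,1),round(a,1)
def to(x,y,ztip,yaw,open_=None):
    """shift (mm) and turn (deg) in tool axes for fingertip height ztip, tool x axis at yaw (deg), mod 180"""
    s=r.sense(); R=np.array(s["ee_rot"]); d=np.array([x,y,ztip+r.nose_length])-s["tcp_pos"]
    c=np.radians(yaw); G=np.array([[np.cos(c),np.sin(c),0],[np.sin(c),-np.cos(c),0],[0,0,-1]])
    from scipy.spatial.transform import Rotation as Ro
    w=Ro.from_matrix(R.T@G).as_rotvec(degrees=True)
    print("row",(R.T@d*1000).round(1),w.round(2),"|t",round(s["time_s"],2),"F",np.round(s["wrist_force"],1),"j6",round(s["joints"][5]),"w",round(s["gripper_width"],3))
E
python3 - <<'E'
from h import *
print(np.array(vision.camera_model("wrist")["mount"]).round(3).tolist(), cam("wrist")[0])
for n in("top","side"):
    P=np.load(n+"0.npy").reshape(-1,3); X,Y,Z=P.T
    b=cv2.imread(f"pics/{n}0.png").reshape(-1,3).astype(int)
    def box(x0,x1,y0,y1,z0,z1): return (X>x0)&(X<x1)&(Y>y0)&(Y<y1)&(Z>z0)&(Z<z1)
    print(n,"base",rect(P[box(.40,.62,-.30,-.04,.009,.08)]))
    print("plate",rect(P[box(.47,.535,-.26,-.07,.026,.034)]))
    for nm,bx in dict(small=(.50,.55,.05,.11,.046,.058),big=(.46,.54,-.03,.03,.068,.082),L=(.52,.6,-.14,-.08,.028,.036),S=(.54,.6,-.26,-.19,.028,.036)).items():
        q=P[box(*bx)]; print(nm,len(q),rect(q),q[:,2].mean().round(4))
    red=(b[:,2]>120)&(b[:,1]<70)&(b[:,0]<90)&box(.5,.6,-.22,-.1,.06,.08); q=P[red];print("red",len(q),q.mean(0).round(4),rect(q))
to(.53,0,.25,0)
E
```

```text
[[0.001, -0.957, -0.289, 0.081], [1.0, 0.001, 0.0, -0.0], [-0.0, -0.289, 0.957, 0.019], [0.0, 0.0, 0.0, 1.0]] 275.8619809977722
top base (array([ 512.8, -167.7]), array([149.7, 210.2]), 2.4)
plate (array([ 508.4, -165. ]), array([ 55.1, 148.5]), 1.1)
small 57 (array([525.5,  82.1]), array([14.8, 28.7]), 0.2) 0.0496
big 134 (array([497.9,   1.1]), array([23.1, 45.7]), 83.1) 0.0719
L 244 (array([ 549.5, -113.8]), array([58.5, 46.8]), 1.2) 0.0313
S 124 (array([ 567.4, -220.8]), array([32.4, 34.7]), 1.9) 0.0319
red 33 [ 0.5588 -0.1645  0.0687] (array([ 558.3, -166.4]), array([22.6, 26.6]), 0.0)
side base (array([ 512.2, -170.9]), array([150.5, 212.6]), 2.4)
plate (array([ 507.4, -166.5]), array([ 55.6, 153.5]), 0.9)
small 71 (array([525.5,  78.5]), array([33.4, 15.6]), 86.1) 0.0497
big 187 (array([497.2,  -2.2]), array([24.2, 46.4]), 82.5) 0.0719
L 381 (array([ 550.4, -115.9]), array([46.5, 60.7]), 89.8) 0.0317
S 293 (array([ 567.5, -223.7]), array([34.8, 38.5]), 2.9) 0.0322
red 125 [ 0.5594 -0.171   0.0697] (array([ 559.2, -170.7]), array([26.7, 26.3]), 33.7)
row [513.7 494.5 -27.5] [ -0.     0.   -14.26] |t 1.1 F [0.  0.6 0.5] j6 -15 w 1.0
```

```bash
python3 -m creep '[[1,40,38,-3,0,0,-5],[1,75,72,-5,0,0,-10],[1,110,106,-8,0,0,-14.26],[1,145,140,-10,0,0,-14.26],[1,180,174,-12,0,0,-14.26],[1,210,203,-14,0,0,-14.26],[1,240,231,-16,0,0,-14.26],[1,240,231,-16,0,0,-14.26]]'; python3 -c "
from h import *
to(.55,.08,.22,0)"
```

```text
time_s: 1.77
tcp_pos: [0.3299, 0.321, 0.4213]
ee_rot: [[1.0, 0.001, 0.001], [0.001, -1.0, 0.001], [0.001, -0.001, -1.0]]
wrist_force: [1.5, 0.2, 0.3]
gripper_width: 0.997
gripper_force: 0.0
row [219.8 241.2  19. ] [-0.05 -0.03  0.06] |t 1.77 F [1.5 0.2 0.3] j6 26 w 0.997
```

```bash
python3 -m creep '[[1,28,30,3,0,0,0],[1,56,60,5,0,0,0],[1,84,90,8,0,0,0],[1,112,120,10,0,0,0],[1,140,150,12,0,0,0],[1,168,180,15,0,0,0],[1,195,212,17,0,0,0],[1,220,241,19,0,0,0]]'; python3 -m creep '[[0.3,0,0,0,0,0,0],[0.3,0,0,0,0,0,0]]'; python3 - <<'E'
from h import *
p,P=cloud("wrist"); save("w1",p); P=P.reshape(-1,3); X,Y,Z=P.T
q=P[(X>.5)&(X<.55)&(Y>.05)&(Y<.115)&(Z>.044)&(Z<.056)]
print("small",len(q),rect(q),q.mean(0).round(4))
q=P[(X>.46)&(X<.54)&(Y>-.03)&(Y<.03)&(Z>.066)&(Z<.082)]; print("big",rect(q),q[:,2].mean())
to(.55,-.17,.20,2.4)
E
```

```text
time_s: 2.43
tcp_pos: [0.5507, 0.0799, 0.4018]
ee_rot: [[1.0, -0.0, 0.0], [-0.0, -1.0, 0.0], [0.0, -0.0, -1.0]]
wrist_force: [0.5, 0.7, 0.6]
gripper_width: 0.999
gripper_force: 0.0
time_s: 2.6
tcp_pos: [0.5505, 0.0801, 0.401]
ee_rot: [[1.0, -0.004, -0.001], [-0.004, -1.0, -0.0], [-0.001, 0.0, -1.0]]
wrist_force: [0.0, -0.0, 0.5]
gripper_width: 0.918
gripper_force: 0.0
small 338 (array([526.2,  79.5]), array([32. , 16.4]), 87.5) [0.5273 0.0794 0.0505]
big (array([498.5,  -1. ]), array([23.6, 46.8]), 81.8) 0.07268242705343057
row [  0.7 251.2  19.1] [ 0.01  0.05 -2.5 ] |t 2.65 F [-0.7 -0.2  0.6] j6 65 w 0.879
```

View pics/w1.png

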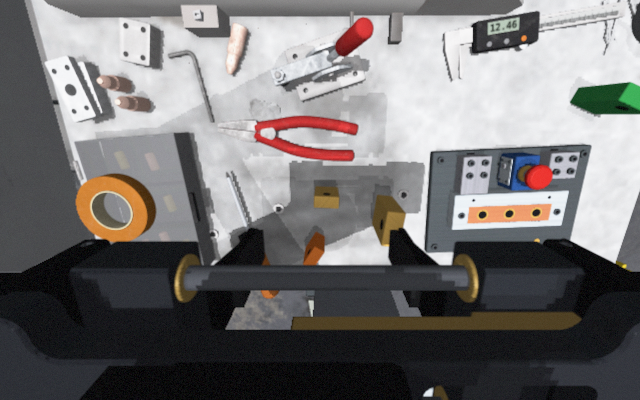

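The wrist view shows the small brass bar at (326,197), the large one at (388,220) and the plunger at (538,177). Next I move over the plunger.

```bash
python3 -m creep '[[-1,0,36,3,0,0,-2.5],[-1,0,72,5,0,0,-2.5],[-1,0,108,8,0,0,-2.5],[-1,0,144,10,0,0,-2.5],[-1,0,180,13,0,0,-2.5],[-1,0,216,16,0,0,-2.5],[-1,1,251,19,0,0,-2.5],[-1,1,251,19,0,0,-2.5]]'; python3 - <<'E'
from h import *
p,P=cloud("wrist"); save("w2",p); I=p.reshape(-1,3).astype(int);P=P.reshape(-1,3); X,Y,Z=P.T
def box(x0,x1,y0,y1,z0,z1): return (X>x0)&(X<x1)&(Y>y0)&(Y<y1)&(Z>z0)&(Z<z1)
print("base",rect(P[box(.40,.62,-.30,-.04,.008,.04)]))
q=P[box(.53,.6,-.2,-.13,.06,.08)&(I[:,0]>110)&(I[:,1]<70)]; print("red",len(q),rect(q),q.mean(0).round(4))
for nm,b in dict(L=(.536,.6,-.145,-.085,.027,.037),S=(.54,.6,-.26,-.19,.027,.037),plate=(.47,.533,-.26,-.07,.025,.035)).items():
    q=P[box(*b)]; print(nm,len(q),rect(q) if len(q)>3 else "",q[:,2].mean())
to(.560,-.167,.075,2.4)
E
```

```text
time_s: 3.32
tcp_pos: [0.55, -0.1719, 0.3824]
ee_rot: [[0.999, 0.041, -0.001], [0.041, -0.999, -0.001], [-0.001, 0.001, -1.0]]
wrist_force: [0.1, 0.4, 0.7]
gripper_width: 0.278
gripper_force: 0.0
base (array([ 513.4, -170.6]), array([149.1, 210.3]), 2.8)
red 491 (array([ 562.1, -167.9]), array([26.3, 26.6]), 46.9) [ 0.5624 -0.1677  0.0704]
L 1054 (array([ 557.9, -113.9]), array([44.9, 36.2]), 2.2) 0.03315585923159376
S 811 (array([ 568.1, -223.4]), array([33.8, 36.1]), 2.3) 0.033335908247343414
plate 4184 (array([ 508.5, -167. ]), array([ 53.1, 150. ]), 2.1) 0.030994679779636703
row [ 10.2  -2.8 125.4] [-0.    0.03 -0.02] |t 3.37 F [ 0.6  0.5 -0.3] j6 93 w 0.234
```

View pics/w2.png

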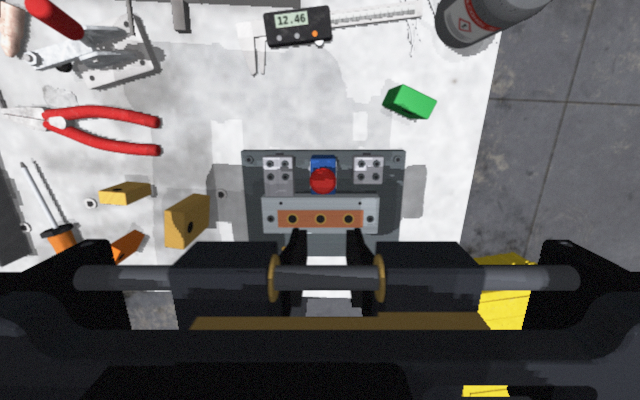

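The plunger is at (322,180) and the plate at (320,215). The left stop (277,175) is the long one and the right stop (368,168) is short. Next I press the plunger.

```bash
python3 -m creep '[[-1,11,-3,30,0,0,0],[-1,11,-3,60,0,0,0],[-1,11,-3,90,0,0,0],[-1,11,-3,110,0,0,0],[-1,11,-3,120,0,0,0],[-1,11,-3,124,0,0,0],[-1,11,-3,124,0,0,0]]'; python3 -c "
from h import *
to(.561,-.168,.057,2.4)"
```

```text
time_s: 3.95
tcp_pos: [0.5617, -0.1644, 0.2589]
ee_rot: [[0.999, 0.046, -0.0], [0.046, -0.999, -0.0], [-0.0, 0.0, -1.0]]
wrist_force: [0.1, -0.3, 0.4]
gripper_width: 0.001
gripper_force: 0.0
row [-0.9  3.5 19.7] [0.01 0.01 0.22] |t 3.95 F [ 0.1 -0.3  0.4] j6 93 w 0.001
```

```bash
python3 -m creep '[[-1,-1,3,4,0,0,0],[-1,-1,3,8,0,0,0],[-1,-1,3,12,0,0,0],[-1,-1,3,16,0,0,0],[-1,-1,3,19,0,0,0],[-1,-1,3,20,0,0,0],[-1,-1,3,20,0,0,0],[-1,-1,3,20,0,0,0]]'
```

```text
time_s: 4.62
tcp_pos: [0.5613, -0.1686, 0.2406]
ee_rot: [[0.999, 0.044, 0.004], [0.044, -0.999, -0.001], [0.004, 0.001, -1.0]]
wrist_force: [-1.1, 1.8, 8.1]
gripper_width: 0.004
gripper_force: 3.6
```

```bash
python3 -m creep '[[-1,0,0,1,0,0,0],[-1,0,0,2,0,0,0],[-1,0,0,2,0,0,0],[-1,0,0,2,0,0,0],[-1,0,0,2,0,0,0]]'
```

```text
time_s: 5.03
tcp_pos: [0.5613, -0.1686, 0.2405]
ee_rot: [[0.999, 0.045, 0.004], [0.045, -0.999, -0.001], [0.004, 0.001, -1.0]]
wrist_force: [-3.9, 2.7, 16.1]
gripper_width: 0.007
gripper_force: 8.2
```

It's on the hard stop: the force doubled with no further motion. Now I lift and check the gap.

```bash
python3 -m creep '[[-1,0,0,-6,0,0,0],[-1,0,0,-16,0,0,0],[-1,0,0,-40,0,0,0],[-1,0,0,-70,0,0,0],[-1,0,0,-100,0,0,0],[-1,0,0,-130,0,0,0],[0.15,0,0,-145,0,0,0],[0.15,0,0,-145,0,0,0]]'; cat > look.py <<'E'
from h import *
import sys
p,P=cloud("wrist"); save(sys.argv[1],p); I=p.reshape(-1,3).astype(int);P=P.reshape(-1,3); X,Y,Z=P.T
c=np.radians(2.4); C=np.array([.513,-.170]); Q=P.copy(); Q[:,:2]=(P[:,:2]-C)@np.array([[np.cos(c),-np.sin(c)],[np.sin(c),np.cos(c)]])
x,y,z=Q.T
def box(x0,x1,y0,y1,z0,z1): return (x>x0)&(x<x1)&(y>y0)&(y<y1)&(z>z0)&(z<z1)
for nm,b in dict(base=(-.1,.1,-.12,.12,.008,.04),plate=(-.06,.018,-.1,.1,.026,.036),L=(.019,.09,.03,.08,.028,.037),S=(.03,.09,-.08,-.03,.028,.037),red=(.03,.07,-.02,.02,.062,.08),spacer=(0,.055,-.09,-.025,.056,.068)).items():
    q=Q[box(*b)]
    if len(q)>9: print(nm,len(q),*rect(q),"xmin/max",(np.percentile(q[:,0],[1,99])*1000).round(1),"z",np.median(q[:,2]).round(4))
E
python3 look.py w3; python3 -c "
from h import *
to(.5265,.0797,.16,-2.5)"
```

```text
time_s: 5.7
tcp_pos: [0.561, -0.169, 0.3867]
ee_rot: [[0.999, 0.044, 0.009], [0.044, -0.999, -0.001], [0.009, 0.002, -1.0]]
wrist_force: [-0.5, 0.7, -0.1]
gripper_width: 0.089
gripper_force: 0.0
base 11424 [ 0.4 -0.6] [149.1 210.4] 0.0 xmin/max [-58.8  74.2] z 0.0143
plate 2940 [-14.7   3.4] [150.3  49.3] 89.6 xmin/max [-36.    9.6] z 0.031
L 1087 [45.1 54.2] [35.9 49.8] 89.5 xmin/max [20.7 69.7] z 0.0329
S 757 [ 53.3 -55.6] [33.3 35.9] 0.4 xmin/max [37.  69.8] z 0.033
red 531 [47.8 -1. ] [28.3 29.4] 89.6 xmin/max [35.  61.9] z 0.0705
row [ -23.3 -249.7   41.6] [ 0.   -0.25  4.99] |t 5.75 F [-0.2 -0.8 -0.1] j6 93 w 0.124
```

View pics/w3.png

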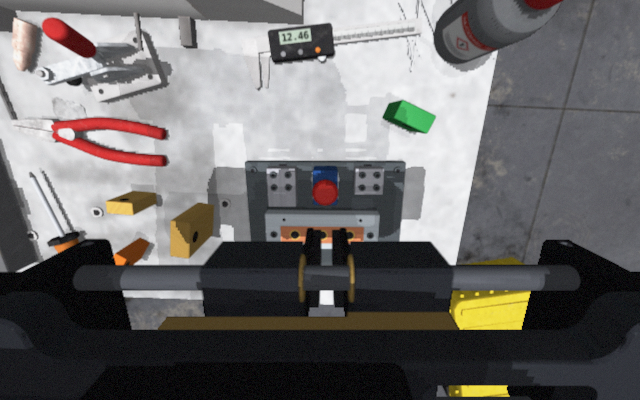

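The plate has been kicked clear: its back face is at about +10 and the short stop face at +36.5, so the gap is about 26.5 mm. The plunger is up again (z 70.5). Next is the spacer.

```bash
python3 -m creep '[[0.15,-3,-36,6,0,0,2.5],[0.15,-7,-72,12,0,0,5],[0.15,-10,-108,18,0,0,5],[0.15,-14,-144,24,0,0,5],[0.15,-17,-180,30,0,0,5],[0.15,-20,-216,36,0,0,5],[0.15,-23,-250,42,0,-0.25,5],[0.15,-23,-250,42,0,-0.25,5]]'; python3 - <<'E'
from h import *
p,P=cloud("wrist"); P=P.reshape(-1,3); X,Y,Z=P.T
q=P[(X>.5)&(X<.55)&(Y>.05)&(Y<.115)&(Z>.044)&(Z<.056)]
print("small",len(q),rect(q),q[:,2].mean())
to(.5265,.0797,.027,-2.5)
E
```

```text
time_s: 6.42
tcp_pos: [0.5253, 0.0841, 0.3371]
ee_rot: [[0.999, -0.039, -0.009], [-0.039, -0.999, -0.001], [-0.009, 0.001, -1.0]]
wrist_force: [-0.7, -1.0, -0.4]
gripper_width: 0.569
gripper_force: 0.0
small 516 (array([526.8,  79.4]), array([31.3, 16.2]), 86.7) 0.050470870967386006
row [  2.1   2.4 128.4] [0.1  0.5  0.24] |t 6.47 F [ 0.1 -0.3  0.3] j6 61 w 0.569
```

```bash
python3 -m creep '[[0.15,2,3,35,0,0.4,0],[0.15,2,3,70,0,0.4,0],[0.15,2,3,95,0,0.4,0],[0.15,2,3,112,0,0.4,0],[0.15,2,3,122,0,0.4,0],[0.15,2,3,127,0,0.4,0],[0.15,2,3,127,0,0.4,0]]'; python3 -c "
from h import *
to(.5267,.0796,.027,-2.8)"
```

```text
time_s: 7.05
tcp_pos: [0.5278, 0.0764, 0.2117]
ee_rot: [[0.999, -0.044, 0.0], [-0.044, -0.999, -0.001], [0.0, 0.001, -1.0]]
wrist_force: [-0.5, -0.1, 0.4]
gripper_width: 0.574
gripper_force: 0.0
row [-1.2 -3.2  2.5] [ 0.08 -0.02  0.25] |t 7.05 F [-0.5 -0.1  0.4] j6 62 w 0.574
```

```bash
python3 -m creep '[[0.15,-1,-3,2,0,0,0],[0.15,-1,-3,2,0,0,0],[-1,-1,-3,2,0,0,0],[-1,-1,-3,2,0,0,0],[-1,-1,-3,2,0,0,0],[-1,-1,-3,2,0,0,0],[-1,-1,-3,2,0,0,0],[-1,-1,-3,2,0,0,0]]'; python3 -m creep '[[-1,0,0,0,0,0,0],[-1,0,0,-5,0,0,0],[-1,0,0,-20,0,0,0],[-1,0,0,-50,0,0,0],[-1,0,0,-85,0,0,0],[-1,0,0,-100,0,0,0],[-1,0,0,-100,0,0,0]]'; python3 - <<'E'
from h import *
c=np.radians(2.4);R=np.array([[np.cos(c),-np.sin(c)],[np.sin(c),np.cos(c)]])
t=np.array([.513,-.170])+R@[.0235,-.057];print(t)
to(t[0],t[1],.127,2.4)
E
```

```text
time_s: 7.72
tcp_pos: [0.5272, 0.0802, 0.2112]
ee_rot: [[0.999, -0.043, 0.003], [-0.043, -0.999, -0.0], [0.003, -0.0, -1.0]]
wrist_force: [-0.4, -0.2, 3.1]
gripper_width: 0.364
gripper_force: 30.0
time_s: 8.3
tcp_pos: [0.5278, 0.0804, 0.315]
ee_rot: [[0.999, -0.043, 0.011], [-0.043, -0.999, 0.003], [0.011, -0.003, -1.0]]
wrist_force: [0.3, 0.3, -1.2]
gripper_width: 0.363
gripper_force: 30.0
[ 0.5388663  -0.22596592]
row [ 24.1 305.7   5.1] [-0.16 -0.62 -4.86] |t 8.3 F [ 0.3  0.3 -1.2] j6 61 w 0.363
```

```bash
python3 -m creep '[[-1,3,40,0,0,0,-2.5],[-1,6,80,0,0,0,-5],[-1,9,120,0,0,0,-5],[-1,12,160,0,0,0,-5],[-1,15,200,0,0,0,-5],[-1,18,240,0,0,0,-5],[-1,21,275,0,0,0,-5],[-1,24,306,0,0,0,-5]]'; python3 -m creep '[[-1,0,0,0,0,0,0],[-1,0,0,0,0,0,0]]'; python3 look.py w4; python3 -c "
from h import *
to(.5389,-.2260,.06,2.4)"
```

```text
time_s: 8.97
tcp_pos: [0.5366, -0.2289, 0.3092]
ee_rot: [[0.999, 0.042, -0.0], [0.042, -0.999, 0.001], [-0.0, -0.001, -1.0]]
wrist_force: [0.8, 0.4, -1.2]
gripper_width: 0.363
gripper_force: 30.0
time_s: 9.13
tcp_pos: [0.5367, -0.2283, 0.3089]
ee_rot: [[0.999, 0.04, -0.001], [0.04, -0.999, 0.001], [-0.001, -0.001, -1.0]]
wrist_force: [-0.3, -0.3, -0.7]
gripper_width: 0.366
gripper_force: 30.0
base 16554 [11.5 -0.7] [126.7 209.8] 0.0 xmin/max [-26.3  74.6] z 0.0155
plate 3676 [-15.4   3.6] [148.9  50.4] 89.4 xmin/max [-31.7   9.7] z 0.0309
L 1939 [45.2 54.2] [49.1 36.4] 0.2 xmin/max [21.1 69.5] z 0.0329
S 1297 [ 53.3 -55.5] [33.4 35.8] 0.6 xmin/max [37.  69.9] z 0.0329
red 999 [48.1 -0.7] [29.2 28.9] 24.8 xmin/max [34.9 62. ] z 0.0705
row [ 2.2 -1.  67. ] [-0.04  0.02 -0.01] |t 9.18 F [-0.1  0.  -0.8] j6 99 w 0.364
```

View pics/w4.png

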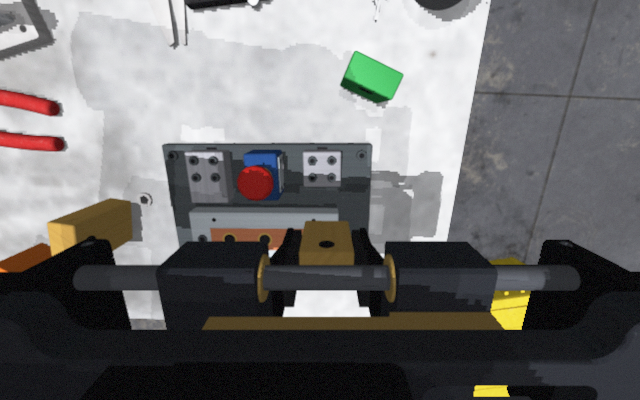

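The spacer is held upright at (327,243) and the gap below is clear. Going down, with a check just above the plate top.

```bash
python3 -m creep '[[-1,2,-1,20,0,0,0],[-1,2,-1,40,0,0,0],[-1,2,-1,52,0,0,0],[-1,2,-1,58,0,0,0],[-1,2,-1,60,0,0,0],[-1,2,-1,60,0,0,0],[-1,2,-1,60,0,0,0]]'; python3 - <<'E'
from h import *
p,P=cloud("wrist"); save("w5",p); P=P.reshape(-1,3); X,Y,Z=P.T
q=P[(X>.51)&(X<.57)&(Y>-.26)&(Y<-.19)&(Z>.075)&(Z<.1)]
I=p.reshape(-1,3).astype(int); m=(X>.51)&(X<.57)&(Y>-.26)&(Y<-.19)&(Z>.08)&(Z<.095)&(I[:,0]>I[:,2]+50)
print("brass",m.sum(),rect(P[m]) if m.sum()>5 else "",np.median(P[m][:,2]))
to(.5389,-.2260,.0415,2.4)
E
```

```text
time_s: 9.77
tcp_pos: [0.54, -0.2251, 0.2516]
ee_rot: [[0.999, 0.045, 0.004], [0.045, -0.999, -0.001], [0.004, 0.001, -1.0]]
wrist_force: [-0.2, -0.3, -0.6]
gripper_width: 0.362
gripper_force: 30.0
brass 982 (array([ 544. , -225.2]), array([ 9. , 30.9]), 2.8) 0.0905888444858466
row [-1.3  0.7 28.1] [ 0.05 -0.25  0.15] |t 9.82 F [-0.6 -0.  -0.8] j6 99 w 0.367
```

View pics/w5.png

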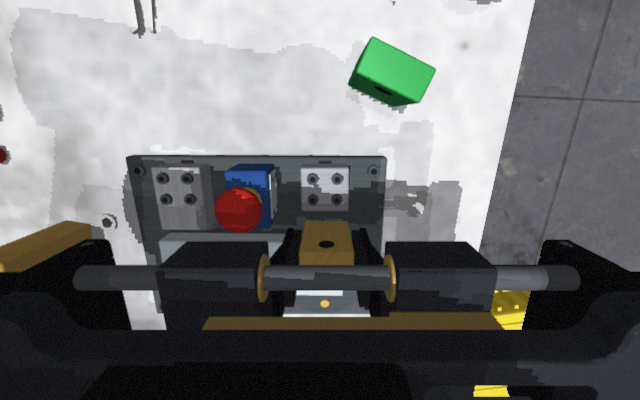

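```bash
python3 -m creep '[[-1,-1.5,1,8,0,-0.2,0],[-1,-1.5,1,16,0,-0.2,0],[-1,-1.5,1,21,0,-0.2,0],[-1,-1.5,1,24,0,-0.2,0],[-1,-1.5,1,26,0,-0.2,0],[-1,-1.5,1,27,0,-0.2,0],[-1,-1.5,1,27,0,-0.2,0],[-1,-1.5,1,27,0,-0.2,0]]'; python3 -c "
from h import *
to(.5389,-.2260,.0415,2.4)"
```

```text
time_s: 10.48
tcp_pos: [0.5384, -0.2267, 0.224]
ee_rot: [[0.999, 0.044, -0.0], [0.044, -0.999, -0.001], [-0.001, 0.001, -1.0]]
wrist_force: [0.7, -0.6, -1.3]
gripper_width: 0.363
gripper_force: 30.0
row [ 0.6 -0.7  0.3] [0.03 0.03 0.11] |t 10.48 F [ 0.7 -0.6 -1.3] j6 99 w 0.363
```

```bash
python3 -m creep '[[-1,0,0,0.5,0,0,0],[-1,0,0,1,0,0,0],[-1,0,0,1,0,0,0],[-1,0,0,1,0,0,0]]'
```

```text
time_s: 10.82
tcp_pos: [0.5383, -0.2267, 0.2232]
ee_rot: [[0.999, 0.044, -0.0], [0.044, -0.999, -0.001], [-0.0, 0.001, -1.0]]
wrist_force: [0.0, 0.3, 0.8]
gripper_width: 0.364
gripper_force: 30.0
```

Light contact, so I release with a small opening because the housing is alongside.

```bash
python3 -m creep '[[-0.1,0,0,0,0,0,0],[-0.1,0,0,0,0,0,0],[-0.1,0,0,0,0,0,0],[-0.1,0,0,0,0,0,0],[-0.1,0,0,0,0,0,0]]'; python3 -m creep '[[-0.1,0,0,-8,0,0,0],[-0.1,0,0,-20,0,0,0],[-0.1,0,0,-45,0,0,0],[-0.1,0,0,-75,0,0,0],[-0.1,0,0,-110,0,0,0],[-0.1,0,0,-145,0,0,0],[-0.1,0,0,-145,0,0,0]]';python3 look.py w6; python3 - <<'E'
from h import *
c=np.radians(2.4);R=np.array([[np.cos(c),-np.sin(c)],[np.sin(c),np.cos(c)]])
t=np.array([.513,-.170])+R@[-.065,.000];print(t)
to(t[0],t[1],.16,2.4)
E
```

```text
time_s: 11.23
tcp_pos: [0.5382, -0.2267, 0.2229]
ee_rot: [[0.999, 0.044, -0.001], [0.044, -0.999, -0.0], [-0.001, 0.0, -1.0]]
wrist_force: [0.0, 0.5, -0.0]
gripper_width: 0.446
gripper_force: 0.0
time_s: 11.82
tcp_pos: [0.5398, -0.2272, 0.377]
ee_rot: [[0.999, 0.045, 0.015], [0.045, -0.999, -0.006], [0.014, 0.006, -1.0]]
wrist_force: [1.0, -0.7, 1.5]
gripper_width: 0.452
gripper_force: 0.0
base 14618 [ 0.5 -0.6] [210.2 148.6] 89.8 xmin/max [-70.7  73.9] z 0.0145
plate 4209 [-15.6   3.3] [149.9  50.5] 89.2 xmin/max [-39.8   9.4] z 0.031
L 1254 [44.8 54. ] [50.1 36.2] 0.5 xmin/max [20.1 69.7] z 0.0329
S 855 [ 53.2 -55.6] [33.6 36. ] 0.9 xmin/max [36.7 69.8] z 0.033
red 595 [48.3 -0.7] [28.2 29.3] 0.1 xmin/max [34.5 61.8] z 0.0705
spacer 419 [ 21.9 -58.2] [15.6 31.4] 0.4 xmin/max [14.3 29.5] z 0.0627
[ 0.44805702 -0.17272192]
row [-88.8 -58.2  30.1] [ 0.19 -0.55  0.14] |t 11.87 F [-0.8  0.   0.7] j6 99 w 0.447
```

View pics/w6.png

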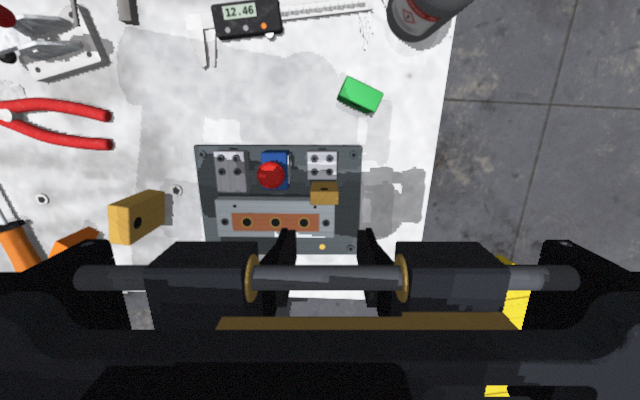

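The spacer stands free at (324,190), in front of the short stop: fixture x +21.9, y −58, with its top at 62.7 mm. The plate is clear of it. Now I go round to the plate's front.

```bash
python3 -m creep '[[-1,-30,-20,5,0,0,0],[-1,-60,-40,10,0,0,0],[-1,-89,-58,20,0,0,0],[-1,-89,-58,50,0,0,0],[-1,-89,-58,80,0,0,0],[-1,-89,-58,80,0,0,0],[-1,-89,-58,80,0,0,0],[-1,-89,-58,80,0,0,0]]'; python3 -c "
from h import *
to(.448,-.1727,.018,2.4)"
```

```text
time_s: 12.53
tcp_pos: [0.4477, -0.1728, 0.2889]
ee_rot: [[0.999, 0.044, 0.0], [0.044, -0.999, -0.001], [0.0, 0.001, -1.0]]
wrist_force: [0.9, 0.3, 0.5]
gripper_width: 0.018
gripper_force: 0.0
row [ 0.3 -0.2 88.7] [ 0.06 -0.02  0.13] |t 12.53 F [0.9 0.3 0.5] j6 94 w 0.018
```

```bash
python3 -m creep '[[-1,0,0,30,0,0,0],[-1,0,0,55,0,0,0],[-1,0,0,72,0,0,0],[-1,0,0,82,0,0,0],[-1,0,0,87,0,0,0],[-1,0,0,88,0,0,0],[-1,0,0,88,0,0,0],[-1,0,0,88,0,0,0]]'; python3 -c "
from h import *
to(.448,-.1727,.018,2.4)"; python3 -m creep '[[-1,3,0,0,0,0,0],[-1,6,0,0,0,0,0],[-1,9,0,0,0,0,0],[-1,12,0,0,0,0,0],[-1,14,0,0,0,0,0],[-1,16,0,0,0,0,0],[-1,17,0,0,0,0,0],[-1,17,0,0,0,0,0]]'
```

```text
time_s: 13.2
tcp_pos: [0.4475, -0.1727, 0.2011]
ee_rot: [[0.999, 0.044, 0.002], [0.044, -0.999, -0.001], [0.002, 0.001, -1.0]]
wrist_force: [0.4, -0.3, 0.3]
gripper_width: 0.001
gripper_force: 0.0
row [ 0.5 -0.   0.9] [ 0.05 -0.1   0.11] |t 13.2 F [ 0.4 -0.3  0.3] j6 94 w 0.001
time_s: 13.87
tcp_pos: [0.4637, -0.1719, 0.1997]
ee_rot: [[0.999, 0.044, -0.002], [0.044, -0.999, -0.0], [-0.002, 0.0, -1.0]]
wrist_force: [-0.7, 0.2, 0.6]
gripper_width: 0.007
gripper_force: 0.7
```

```bash
python3 -m creep '[[-1,1,0,0,0,0,0],[-1,2,0,0,0,0,0],[-1,3,0,0,0,0,0],[-1,4,0,0,0,0,0],[-1,5,0,0,0,0,0],[-1,6,0,0,0,0,0],[-1,7,0,0,0,0,0],[-1,7,0,0,0,0,0]]';python3 -m creep '[[-1,0.5,0,0,0,0,0],[-1,1,0,0,0,0,0],[-1,1.5,0,0,0,0,0],[-1,2,0,0,0,0,0],[-1,2.5,0,0,0,0,0],[-1,3,0,0,0,0,0],[-1,3,0,0,0,0,0]]'
```

```text
time_s: 14.53
tcp_pos: [0.4706, -0.1717, 0.1997]
ee_rot: [[0.999, 0.044, -0.002], [0.044, -0.999, -0.001], [-0.002, 0.0, -1.0]]
wrist_force: [-1.5, -1.0, -1.6]
gripper_width: 0.002
gripper_force: 1.1
time_s: 15.12
tcp_pos: [0.4717, -0.1717, 0.1997]
ee_rot: [[0.999, 0.043, -0.007], [0.043, -0.999, -0.0], [-0.007, -0.0, -1.0]]
wrist_force: [-7.6, -1.7, 4.4]
gripper_width: 0.005
gripper_force: 3.9
```

```bash
python3 -m creep '[[-1,0.5,0,0,0,0,0],[-1,1,0,0,0,0,0],[-1,1.5,0,0,0,0,0],[-1,2,0,0,0,0,0],[-1,2.5,0,0,0,0,0],[-1,3,0,0,0,0,0],[-1,3,0,0,0,0,0],[-1,3,0,0,0,0,0]]'; python3 look.py w7;python3 - <<'E'
from h import *
p,P=cloud("side"); save("s7",cv2.resize(p[200:380,200:420],None,fx=3,fy=3))
p,P=cloud("top");P=P.reshape(-1,3)
c=np.radians(2.4); x,y=((P[:,:2]-[.513,-.170])@np.array([[np.cos(c),-np.sin(c)],[np.sin(c),np.cos(c)]])).T;z=P[:,2]
m=(x>-.03)&(x<.06)&(y>-.09)&(y<-.03)&(z>.056)&(z<.07); print("spacer top",m.sum(),x[m].mean(),y[m].mean())
print(r.sense()["wrist_force"])
E
```

```text
time_s: 15.78
tcp_pos: [0.4728, -0.1717, 0.1993]
ee_rot: [[0.999, 0.042, -0.013], [0.042, -0.999, 0.0], [-0.013, -0.001, -1.0]]
wrist_force: [-11.1, -0.8, 9.5]
gripper_width: 0.006
gripper_force: 6.1
base 60442 [ 7.6 -0.4] [134.4 210.5] 0.2 xmin/max [-53.8  73.5] z 0.0305
plate 21255 [-6.9  3.7] [150.2  49.8] 90.0 xmin/max [-29.7  17.6] z 0.031
L 7617 [44.4 54.1] [48.2 50.7] 89.9 xmin/max [19.4 69.1] z 0.0328
S 5356 [ 49.9 -55. ] [39.6 36.7] 0.3 xmin/max [35.7 69.4] z 0.0329
red 5057 [48.  -0.3] [28.9 29.4] 88.4 xmin/max [34.5 61.6] z 0.0705
spacer 3179 [ 28.1 -58.2] [16.3 32.9] 0.4 xmin/max [20.1 36.1] z 0.0627
spacer top 39 0.030027739735527456 -0.05334404898245829
[-12.40552381  -1.78504236   9.19853315]
```

View pics/s7.png

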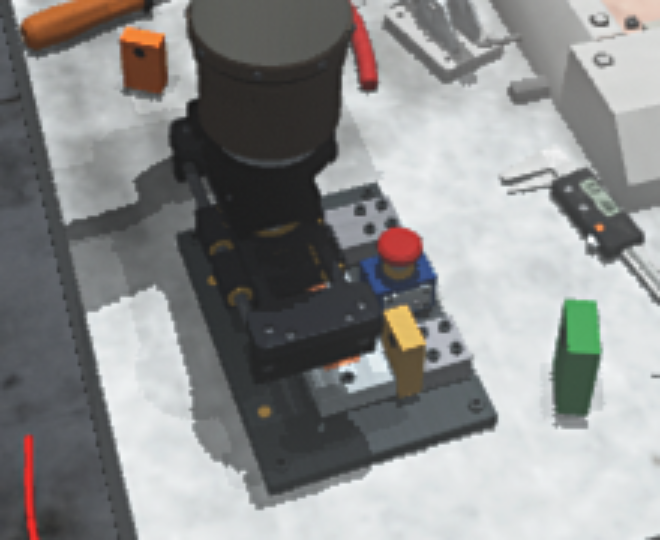

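View pics/w7.png

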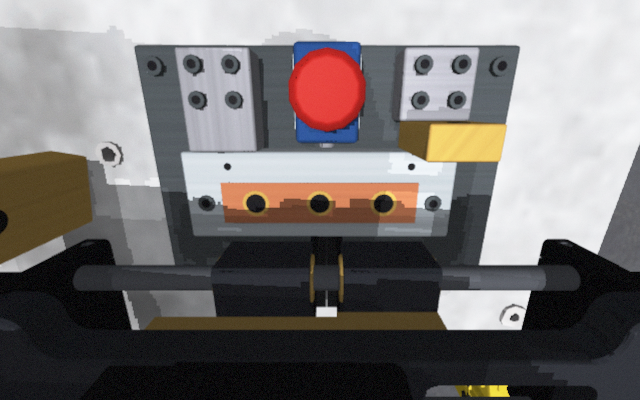

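```bash
python3 - <<'E'
from h import *
p,P=cloud("wrist");P=P.reshape(-1,3)
c=np.radians(2.4); x,y=((P[:,:2]-[.513,-.170])@np.array([[np.cos(c),-np.sin(c)],[np.sin(c),np.cos(c)]])).T*1000;z=P[:,2]*1000
for y0,y1 in((40,50),(52,60),(62,70),(-25,-17),(-78,-72),(-70,-60),(17,30)):
    print(y0,y1,[(a,np.median(z[m]).round(1) if (m:=(y>y0)&(y<y1)&(x>a)&(x<=a+1)).any() else None) for a in list(range(-34,-27))+list(range(15,25))])
E
```

```text
40 50 [(-34, None), (-33, None), (-32, None), (-31, None), (-30, np.float64(30.4)), (-29, np.float64(30.7)), (-28, np.float64(30.8)), (15, np.float64(31.0)), (16, np.float64(30.8)), (17, np.float64(30.9)), (18, np.float64(30.6)), (19, np.float64(30.6)), (20, np.float64(32.5)), (21, np.float64(32.8)), (22, np.float64(32.7)), (23, np.float64(32.7)), (24, np.float64(32.8))]
52 60 [(-34, None), (-33, None), (-32, None), (-31, None), (-30, np.float64(30.3)), (-29, np.float64(30.9)), (-28, np.float64(30.7)), (15, np.float64(31.1)), (16, np.float64(31.0)), (17, np.float64(30.5)), (18, np.float64(30.9)), (19, np.float64(30.3)), (20, np.float64(32.4)), (21, np.float64(32.9)), (22, np.float64(32.7)), (23, np.float64(32.8)), (24, np.float64(33.0))]
62 70 [(-34, None), (-33, None), (-32, None), (-31, None), (-30, np.float64(30.1)), (-29, np.float64(30.8)), (-28, np.float64(30.7)), (15, np.float64(30.9)), (16, np.float64(31.0)), (17, np.float64(31.0)), (18, np.float64(30.9)), (19, np.float64(30.2)), (20, np.float64(32.8)), (21, np.float64(33.0)), (22, np.float64(32.8)), (23, np.float64(32.7)), (2
[... 782 characters left out ...]
7)), (-32, np.float64(123.8)), (-31, np.float64(124.9)), (-30, np.float64(124.5)), (-29, np.float64(125.3)), (-28, np.float64(126.1)), (15, None), (16, None), (17, None), (18, None), (19, None), (20, np.float64(62.1)), (21, np.float64(62.8)), (22, np.float64(63.0)), (23, np.float64(62.6)), (24, np.float64(62.8))]
17 30 [(-34, None), (-33, None), (-32, None), (-31, np.float64(29.2)), (-30, np.float64(30.3)), (-29, np.float64(30.9)), (-28, np.float64(30.9)), (15, np.float64(30.8)), (16, np.float64(30.8)), (17, np.float64(30.6)), (18, np.float64(30.7)), (19, np.float64(28.1)), (20, np.float64(14.9)), (21, np.float64(12.7)), (22, np.float64(12.9)), (23, np.float64(12.6)), (24, np.float64(12.3))]
```

The pictures show the plate flush against both stops. Its back edge is at x = 20 along the whole length, including where the stop and spacer faces lie. The spacer is upright against the short stop, the plunger is up, and the push is 12 N at mid-plate. Handing in.

```bash
python3 -c "
from h import *
print(r.finish_job(), r.sense()['wrist_force'])"
```

```text
the job is handed in; nothing more can be done
the job is handed in; nothing more can be done
```

I pressed the plunger to its stop and it sprang back. I stood the spacer in front of the short stop and pushed the plate flush against the long stop and spacer. The job was handed in with the fingers still pressing at about 12 N, but no verdict came back.

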